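Stone a mounting plate with a sprung block

TASK

Before an optic is mounted, the aluminium plate must be rubbed free of burrs: take the stone block by its orange handle, set it lengthwise on the plate close to the red bar, press the handle about halfway down on its spring, and keeping it pressed, draw it slowly along the middle of the plate until it is close to the blue bar. Leave the block standing there on the plate, let go, and leave the black-handled block alone.

Things in the scene. Friction and masses are not known exactly. Their poses are not given: they have to be found in the camera images.
- stone_block: stone block, loose, 0.3 kg: dark grey stone sole and aluminium carrier 70 (x) x 44 (y) mm, together 22 mm high; above them an orange bar handle on a spring, 24 (x) x 48 (y) mm, 46 to 82 mm above the origin when up. Origin: centre of the underside; z up; half-turn symmetric. Grip the handle across its 24 mm (along x), fingertips 46 mm or more above the origin: lower, the carrier is in the way. Starts on the bench
- stone_block_handle (a joint): how far the orange handle is pressed down towards the sole, in m: 0 up (sprung), 0.020 fully down; the spring begins at 1.5 N and adds 0.3 N per mm (4.5 N at the half-way 10 mm). Lifted by the handle, the block hangs at 0
- plate: aluminium plate, fixed, 280 (x) x 84 (y) mm on a black mat; upper face 13 mm above the bench. Origin: at bench height under its centre; x runs from the red bar to the blue bar. Bars (24 mm along x, 84 along y, 10 high, screw heads 4 more) lie across its ends at x = -127 mm (red) and +127 mm (blue), so the block's centre can go from x = -80 to +80 mm. Close to a bar: block's end within 25 mm of it
- felt_block: the wrong block, loose: same shape, size and axes as the stone block, but with a white sole and a black handle; the two change places at random
Not all that is in view belongs to the job. What is shaped like the stone_block but pink, purple or turquoise is not meant.

How it is judged (in metres and radians):
On the way, in this order (a step that is already met when the one before it is completed fails the run):
1. the stone block stands close to the red bar (block's end within 30 mm of it), lengthwise on the plate's centre line, its handle pressed part way down (y of stone_block in the frame of plate between -0.018 and 0.018 m and angle between the x axis of stone_block and the x axis of plate, either way round below 0.26 rad and value of joint stone_block_handle between 0.003 and 0.0175 m and contact force between stone_block and plate above 4 N and x of stone_block in the frame of plate between -0.095 and -0.05 m), for 0.15 s.
2. the stone block is passing the first third of the stroke, lengthwise on the plate's centre line, its handle pressed part way down (y of stone_block in the frame of plate between -0.018 and 0.018 m and angle between the x axis of stone_block and the x axis of plate, either way round below 0.26 rad and value of joint stone_block_handle between 0.003 and 0.0175 m and contact force between stone_block and plate above 4 N and x of stone_block in the frame of plate between -0.045 and -0.015 m), for 0.15 s.
3. the stone block is passing the middle of the plate, lengthwise on the plate's centre line, its handle pressed part way down (y of stone_block in the frame of plate between -0.018 and 0.018 m and angle between the x axis of stone_block and the x axis of plate, either way round below 0.26 rad and value of joint stone_block_handle between 0.003 and 0.0175 m and contact force between stone_block and plate above 4 N and x of stone_block in the frame of plate between -0.014 and 0.014 m), for 0.15 s.
4. the stone block is passing the last third of the stroke, lengthwise on the plate's centre line, its handle pressed part way down (y of stone_block in the frame of plate between -0.018 and 0.018 m and angle between the x axis of stone_block and the x axis of plate, either way round below 0.26 rad and value of joint stone_block_handle between 0.003 and 0.0175 m and contact force between stone_block and plate above 4 N and x of stone_block in the frame of plate between 0.015 and 0.045 m), for 0.15 s.
5. the stone block has come close to the blue bar (block's end within 30 mm of it), lengthwise on the plate's centre line, its handle pressed part way down (y of stone_block in the frame of plate between -0.018 and 0.018 m and angle between the x axis of stone_block and the x axis of plate, either way round below 0.26 rad and value of joint stone_block_handle between 0.003 and 0.0175 m and contact force between stone_block and plate above 4 N and x of stone_block in the frame of plate between 0.05 and 0.095 m), for 0.15 s.
At the end, for the whole second after the job is handed in: The stone block, rubbed along the plate from the red bar, stands flat, released and at rest on the plate: end within 30 mm of the blue bar, within 18 mm of the centre line, lengthwise within 15 degrees, handle sprung up; the black-handled block has moved no more than 20 mm (y of stone_block in the frame of plate between -0.018 and 0.018 m and angle between the x axis of stone_block and the x axis of plate, either way round below 0.26 rad and x of stone_block in the frame of plate between 0.05 and 0.095 m and z of stone_block in the frame of plate between 0.009 and 0.017 m and angle between stone_block's own z axis and vertical below 0.1 rad and value of joint stone_block_handle below 0.003 m and linear speed of stone_block below 0.02 m/s); the robot touches nothing.
It fails at once if the black-handled block is moved more than 20 mm (distance of felt_block from where it was at the start of the episode above 0.02 m).
It also fails if it takes over 48 s, if anything falls off the work surface, if the arm or the gripper's body presses on something with over 40 N, if the wrist force passes 120 N, or if a joint passes its speed limit or range.

ROBOT

A 6-joint arm with a two-finger parallel gripper is mounted at the origin on a cart in front of the work surface, level with it; the furniture and walls round the work are solid. World frame = base frame: x ahead of the robot, y to its left, z up, the work surface at z = 0. Lengths are in m, angles in degrees, forces in N, time in s.
With the tool pointing down it reaches from about 0.325 to 0.875 m from the base axis. Payload 4.4 kg.
Tool frame: the origin (TCP) lies on the front face of the gripper's body, between the roots of the fingers; the fingertips stand 73 mm ahead of it and the grasp point (between the pads) lies 54 mm ahead of it; z points along the fingers, y is the line along which they close (so a half turn about z gives the same grasp; the last joint's range is limited). The gripper opens to 85 mm and grips with 20 to 120 N. Pads are 22 mm wide; open, the fingers measure 114 mm over their backs; the gripper's body (76 mm by 85 mm) begins 54 mm behind the grasp point. The pads swing forward as they close: fully open they stand 13 mm farther back than shut.
Start: joints at [54.861, 11.837, 88.321, -0, 79.842, -8.623], TCP at [0.257, 0.515, 0.304] pointing down, gripper open.
Joint ranges: [-156.59, 156.59], [-49.26, 127.26], [12.9, 141.05], [-63.56, 243.56], [4.71, 150.69], [-161.64, 161.64]. Speed limits (degrees/s): [159.86, 159.86, 180, 180, 180, 180].

INTERFACE

Orientations are given as a 3x3 rotation matrix whose columns are the frame's x, y, z axes.
In Python, from cell import manip gives the robot as it stands.
- The arm moves only by the tool carry_out, never from a script. Its argument "motion" is a list of rows, each a list of 7 numbers: the turn, a rotation vector about the tool's x, y, z as a fraction of full scale, then the shift along the tool's x, y, z as a fraction of full scale, then the gripper command: -1 is shut, 1 is fully open, values between are in proportion. A call has 1 to 10 rows; each row shifts and turns the commanded pose from where the row before left it, along the tool's axes as they then stand; what a row does not reach is not made up. Full scale, the value 1, is 25 mm for a shift and 0.15 rad for a turn. A row lasts 1/10 s, in which the tool goes at most 50 mm and 8.59 degrees, less where a joint would pass 70% of its speed; a pose out of reach is approached as far as the arm can. A call with a number of a shift or a turn outside -1 to 1 is refused whole. A call with a gripper value outside its range is refused whole. The fingers move at their own pace and stop on an object; "force" is the grip in N (left out, the last holds). Time passes only in rows, so rows that do not move let the fingers close. It gives the time, the measured TCP pose, the force, the opening and the grip force at its end, in the units of the state.
- manip.state(): the state, without advancing time (a new reading comes with each control period).
- manip.capture(name): name is "scene" or "side" or "wrist"; returns a dict with "image" (420x560x3 uint8, blue, green, red), "intrinsics" (3x3 intrinsics, pixels), "world_from_camera" (4x4, takes a point from camera to world coordinates). Camera axes: x right, y down, z forward; pixel columns grow to the right and rows downward; lengths in m; the calibration is good to about 2 mm. A picture is of the moment at which its call begins. There is no depth.
- manip.hand_in(): hands the job in; it is judged then, once.
The state is a dict: "time_s": time; "joint_positions": joint angles; "joint_vel": joint speeds; "effort": joint torques, N m; "tool_pos": TCP position; "eef_rot": TCP orientation; "force": force on the tool from outside, world axes, zero at the start; "ft_torque": the same for the moment, N m; "opening": finger opening in m; "grasp_force": force on a finger pad.
Only numpy, scipy, OpenCV 4.12 (cv2) and the standard library are available. Lean on these libraries where they do the work, as an engineer would, in place of code of your own. Each camera call takes 0.05 s, during which the arm holds its last target. There are 200 camera calls.

## Working session

There is one attempt and no reset: what is moved stays moved. The work goes in short steps, Python scripts to look and compute and a tool call to move; the robot and the scene stay as the last step left them, time stands still between calls to the robot, and variables do not carry over. Pictures are saved under pics/ and viewed, at most 13 in all, crops included, and the job is handed in when it is done.

Besides the shell and the picture viewer there is one more tool, called by a JSON object that holds its "api" and its "payload". carry_out: Moves the arm, as the interface text tells. Its arguments: {"type":"object","properties":{"motion":{"type":"array"},"force":{"type":"number"}},"required":["motion"]}

```bash
ls; mkdir -p pics; python3 - <<'E'
from cell import manip
import cv2
s=manip.state();print(s)
for n in("scene","side"):
    c=manip.capture(n);cv2.imwrite(f"pics/{n}0.png",c["image"]);print(c["intrinsics"],c["world_from_camera"])
E
```

```text
pics
{'time_s': 0.0, 'joint_positions': array([ 5.48616963e+01,  1.18865612e+01,  8.84059275e+01,  9.53940151e-04,
        7.98415799e+01, -8.62369117e+00]), 'joint_vel': array([-1.45534131e-02, -1.41066061e-04, -2.14552716e-02, -9.22143845e-03,
       -1.67077590e-01, -1.44614953e-02]), 'effort': array([ 1.79444282e-04, -3.83030999e+01, -2.91597408e+01, -1.81470932e-04,
        1.05908856e-02,  8.81467699e-07]), 'tool_pos': array([0.25635937, 0.5140208 , 0.30269332]), 'eef_rot': array([[-8.94818967e-01,  4.46427112e-01, -1.36015629e-03],
       [ 4.46429033e-01,  8.94817016e-01, -1.90408485e-03],
       [ 3.67055896e-04, -2.31102450e-03, -9.99997262e-01]]), 'force': array([-0.92819602, -0.11698947,  0.21687645]), 'ft_torque': array([-0.01121884,  0.03597893,  0.02608982]), 'grasp_force': 0.0, 'opening': 0.08522404262201308}
[[492.63153876   0.         281.52142376]
 [  0.         492.63153876 203.24353282]
 [  0.           0.           1.        ]] [[ 0.79309661 -0.37544355  0.47962476  0.01501533]
 [-0.60902377 -0.50091758  0.6149566  -0.58344364]
 [ 0.00937098 -0.77982288 -0.62593008  0.73956166]
 [ 0.          0.          0.          1.        ]]
[[456.48138762   0.         277.58000269]
 [  0.         456.48138762 211.01620752]
 [  0.           0.           1.        ]] [[ 0.90198632 -0.15863728  0.40156556  0.18831603]
 [-0.43169139 -0.31421973  0.84552262 -0.6302617 ]
 [-0.00795158 -0.93600223 -0.35190424  0.37095909]
 [ 0.          0.          0.          1.        ]]
```

View pics/scene0.png

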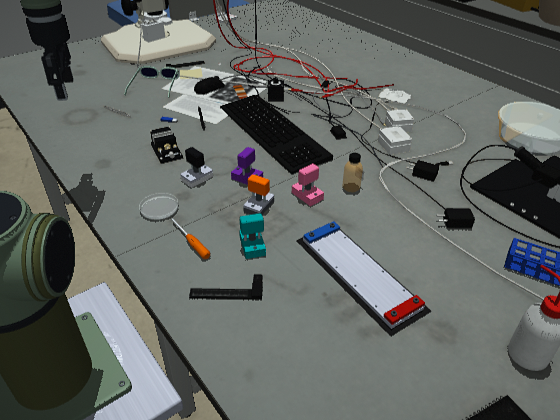

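View pics/side0.png

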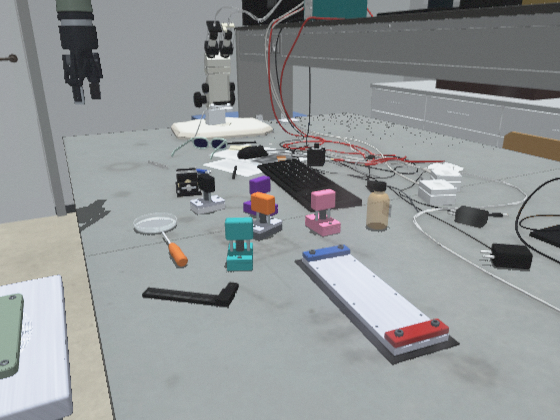

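Candidates in the scene picture are orange (259,188), black/felt (196,165), purple (246,165), pink (308,185), turquoise (252,235) and the orange screwdriver handle (198,245). I choose (259,188). Next is a close crop of it together with the plate.

```bash
python3 - <<'E'
import cv2,numpy as np
a=cv2.imread("pics/scene0.png");b=cv2.imread("pics/side0.png")
r=lambda im,x,y,w,h,f:cv2.resize(im[y:y+h,x:x+w],None,fx=f,fy=f,interpolation=cv2.INTER_CUBIC)
A=r(a,230,165,50,60,6);B=r(b,230,180,66,60,6)
P=r(a,290,215,150,120,2.64)
top=np.hstack([A,B]);top=cv2.copyMakeBorder(top,0,0,0,800-top.shape[1],cv2.BORDER_CONSTANT)
cv2.imwrite("pics/c1.png",top)
A=r(a,290,215,145,120,5);cv2.imwrite("pics/c2.png",A)
E
```

```text
(no output)
```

View pics/c1.png

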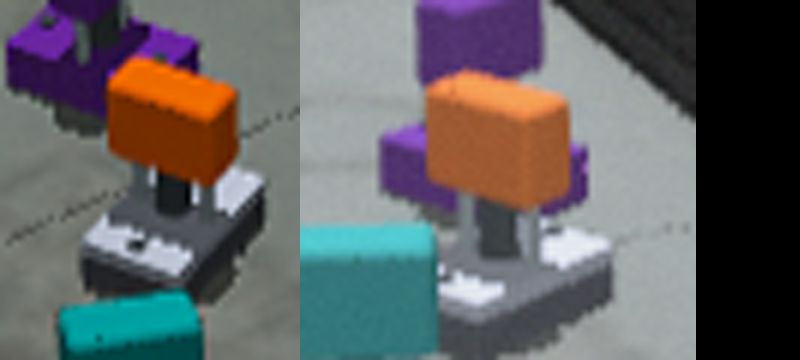

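View pics/c2.png

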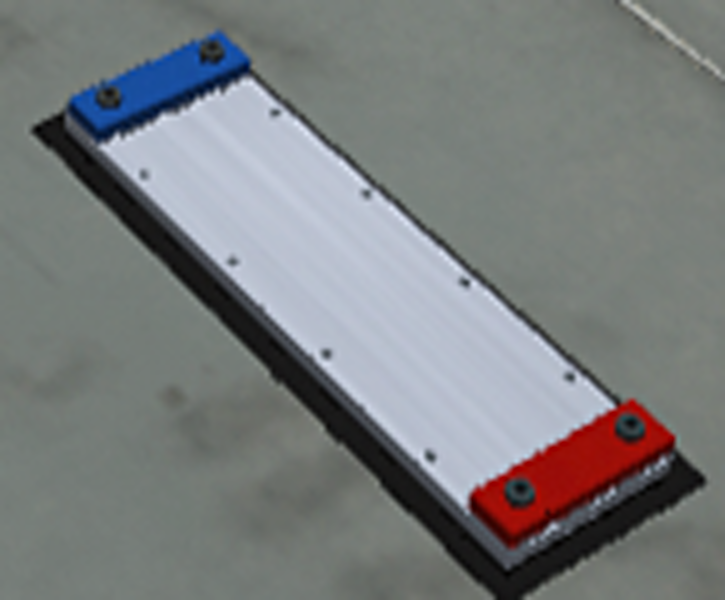

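The crop shows the orange handle over a dark sole (the right block), with its wide face towards the camera. The turquoise and purple blocks stand close by. Screw heads are visible on both bars.

```bash
cat > h.py <<'E'
import numpy as np, cv2
from cell import manip
def ray(c,px,z):
    K,T=c["intrinsics"],c["world_from_camera"]
    d=T[:3,:3]@np.linalg.solve(K,[px[0],px[1],1]); o=T[:3,3]
    return (o+d*(z-o[2])/d[2])[:2]
def ang(v): return np.degrees(np.arctan2(v[1],v[0]))
E
python3 - <<'E'
from h import *
c=manip.capture("scene");s=manip.capture("side")
R=lambda x,y,z:ray(c,(290+x/5,215+y/5),z)
b=[R(110,95,.027),R(212,48,.027)];r=[R(519,489,.027),R(630,424,.027)]
print("screws",b,r);B=sum(b)/2;Rr=sum(r)/2
print("plate c",(B+Rr)/2,"dist",np.linalg.norm(B-Rr),"ang",ang(B-Rr), "y dir",ang(b[0]-b[1]),ang(r[0]-r[1]))
print("side",ray(s,(327,252),.025),ray(s,(416,332),.025))
H=[ray(c,(230+x/6,165+y/6),.082) for x,y in((108,82),(212,123),(238,95),(133,58))]
print("handle",H,sum(H)/4,ang(H[1]-H[0]),ang(H[2]-H[3]),ang(H[3]-H[0]))
S=[ray(s,(230+(x-300)/6,180+y/6),.082) for x,y in((427,88),(552,112),(568,95),(462,70))]
print("handle side",sum(S)/4,ang(S[1]-S[0]))
C=[ray(c,(230+x/6,165+y/6),.022) for x,y in((83,240),(188,272),(266,183))]
print("carrier",C,(C[0]+C[2])/2,ang(C[1]-C[0]),ang(C[2]-C[1]),np.linalg.norm(C[2]-C[1]))
for n,p,z in(("black",(196,155),.082),("purple",(246,152),.082),("pink",(307,168),.082),("turq",(251,218),.082)):print(n,ray(c,p,z))
E
```

```text
screws [array([ 0.54914583, -0.00623358]), array([ 0.60479816, -0.00979644])] [array([ 0.53064391, -0.25742582]), array([ 0.5864987 , -0.26166501])]
plate c [ 0.56777165 -0.13378021] dist 0.2522025539382775 ang 85.81598614593703 y dir 176.33693388145625 175.65976255681522
side [ 0.5724297  -0.01994405] [ 0.55187394 -0.26767567]
handle [array([0.51226074, 0.17899103]), array([0.52849449, 0.13442798]), array([0.54671332, 0.14282476]), array([0.52878266, 0.18617449])] [0.5290628  0.16060457] -69.98396824490445 -67.52864089176978 23.498627944833892
handle side [0.53185216 0.15709662] -56.824784859509876
carrier [array([0.49110184, 0.16870138]), array([0.51218103, 0.12867988]), array([0.56908219, 0.15505276])] [0.53009201 0.16187707] -62.224378906855534 24.867052350857122 0.06271579776256331
black [0.46681141 0.33484589]
purple [0.57132268 0.27360553]
pink [0.6470056  0.13141678]
turq [0.43921908 0.06178857]
```

{"api": "carry_out", "payload": {"motion": [[0,0,0.93,0,0,0,1],[0,0,0.93,0,0,0,1],[0,0,0.93,0,0,0,1],[0,0,0.93,0,0,0,1],[0,0,0.93,0,0,0,1]]}}

```text
time_s: 0.7
tool_pos: [0.2566, 0.5143, 0.3035]
eef_rot: [[-0.394, 0.919, -0.0], [0.919, 0.394, -0.001], [-0.0, -0.001, -1.0]]
force: [0.8, -0.5, -0.2]
opening: 0.0853
grasp_force: 0.0
```

```bash
cat >> h.py <<'E'
def go(p):
    s=manip.state();R=s["eef_rot"];d=np.array(p)-s["tool_pos"]
    print("pos",s["tool_pos"].round(4),"yang",ang(R[:,1]).round(2),"z",R[:,2].round(3),"F",s["force"].round(2),"open",s["opening"].round(4),"t",s["time_s"],"units",(R.T@d/.025).round(2))
E
python3 -c "
from h import *
go([.530,.160,.25])"
```

```text
Traceback (most recent call last):
  File "h.py", line 10, in go
    print("pos",s["tool_pos"].round(4),"yang",ang(R[:,1]).round(2),"z",R[:,2].round(3),"F",s["force"].round(2),"open",s["opening"].round(4),"t",s["time_s"],"units",(R.T@d/.025).round(2))
                                                                                                                      ^^^^^^^^^^^^^^^^^^
AttributeError: 'float' object has no attribute 'round'
```

{"api": "carry_out", "payload": {"motion": [[0,0,0,-0.86,0.22,0.1,1],[0,0,0,-0.86,0.22,0.1,1],[0,0,0,-0.86,0.22,0.1,1],[0,0,0,-0.86,0.22,0.1,1],[0,0,0,-0.86,0.22,0.1,1],[0,0,0,-0.86,0.22,0.1,1],[0,0,0,-0.86,0.22,0.1,1],[0,0,0,-0.86,0.22,0.1,1],[0,0,0,-0.86,0.22,0.1,1],[0,0,0,-0.86,0.22,0.1,1]]}}

```text
time_s: 1.7
tool_pos: [0.3933, 0.3385, 0.2786]
eef_rot: [[-0.399, 0.917, -0.0], [0.917, 0.399, -0.0], [-0.0, -0.0, -1.0]]
force: [-0.7, -0.3, -0.1]
opening: 0.0852
grasp_force: 0.0
```

{"api": "carry_out", "payload": {"motion": [[0,0,0,-0.86,0.22,0.1,1],[0,0,0,-0.86,0.22,0.1,1],[0,0,0,-0.86,0.22,0.1,1],[0,0,0,-0.86,0.22,0.1,1],[0,0,0,-0.86,0.22,0.1,1],[0,0,0,-0.86,0.22,0.1,1],[0,0,0,-0.86,0.22,0.1,1],[0,0,0,-0.86,0.22,0.1,1],[0,0,0,-0.86,0.22,0.1,1],[0,0,0,0,0,0,1]]}}

```text
time_s: 2.7
tool_pos: [0.5167, 0.1797, 0.2558]
eef_rot: [[-0.396, 0.918, -0.0], [0.918, 0.396, -0.001], [-0.001, -0.001, -1.0]]
force: [-0.0, 0.0, 0.3]
opening: 0.0851
grasp_force: 0.0
```

```bash
sed -i 's/s\["opening"\].round(4)/round(s["opening"],4)/' h.py; python3 - <<'E'
from h import *
go([.530,.160,.25])
c=manip.capture("wrist");cv2.imwrite("pics/w1.png",c["image"])
E
```

```text
pos [0.5167 0.1797 0.2558] yang 23.34 z [-0.    -0.001 -1.   ] F [-0.04  0.05  0.26] open 0.0851 t 2.7 units [-0.93  0.18  0.23]
```

View pics/w1.png

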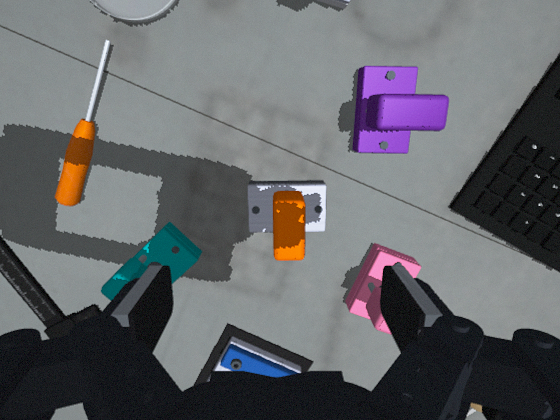

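Wrist view: the orange handle's top is at about (273..305, 192..260), and the carrier's far edge runs from (249,182) to (326,180). The block is well aligned with the tool.

```bash
python3 - <<'E'
from h import *
c=manip.capture("wrist")
im=c["image"].astype(int)
hsv=cv2.cvtColor(c["image"],cv2.COLOR_BGR2HSV)
m=cv2.inRange(hsv,(8,200,150),(22,255,255));m[:170]=0;m[:,:240]=0;m[280:]=0;m[:,340:]=0
print(cv2.minAreaRect(np.argwhere(m)[:,::-1].astype(np.float32)))
H=[ray(c,p,.082) for p in((274,193),(304,193),(304,260),(274,260))]
print(sum(H)/4,ang(H[1]-H[0]),[np.linalg.norm(H[i]-H[i-1]).round(4) for i in range(4)])
C=[ray(c,p,.022) for p in((249,182),(326,180),(327,231))]
print((C[0]+C[2])/2,ang(C[1]-C[0]),ang(C[2]-C[1]))
print("blue screw",ray(c,(236,365),.027))
E
```

```text
((289.0, 231.5), (59.0, 30.0), 90.0)
[0.53047265 0.17113767] 23.39721702701864 [np.float64(0.0519), np.float64(0.0214), np.float64(0.0519), np.float64(0.0226)]
[0.53293768 0.17024396] 24.914176359259496 -63.25288890437921
blue screw [ 0.5508196  -0.00212761]
```

```bash
python3 - <<'E'
from h import *
go([.531,.168,.18])
E
```

```text
pos [0.5154 0.1815 0.256 ] yang 23.45 z [-0.001  0.    -1.   ] F [-0.26  0.98  0.68] open 0.0853 t 2.8 units [-0.75  0.36  3.04]
```

{"api": "carry_out", "payload": {"motion": [[0,0,0,-0.18,0.09,0.76,1],[0,0,0,-0.18,0.09,0.76,1],[0,0,0,-0.18,0.09,0.76,1],[0,0,0,-0.18,0.09,0.76,1],[0,0,0,0,0,0,1]]}}

```text
time_s: 3.3
tool_pos: [0.5286, 0.1691, 0.1775]
eef_rot: [[-0.4, 0.917, -0.006], [0.917, 0.4, -0.001], [0.002, -0.006, -1.0]]
force: [-0.1, -1.0, -0.4]
opening: 0.0856
grasp_force: 0.0
```

```bash
python3 - <<'E'
from h import *
c=manip.capture("wrist");cv2.imwrite("pics/w2.png",c["image"]);go([.531,.168,.122])
E
```

```text
pos [0.5295 0.1693 0.1791] yang 23.56 z [-0.004 -0.    -1.   ] F [-0.05 -0.    1.4 ] open 0.0853 t 3.35 units [-0.08  0.04  2.29]
```

View pics/w2.png

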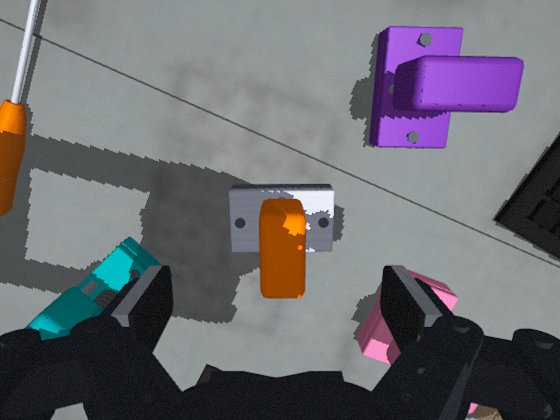

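The carrier's top shows corners (231,187), (333,186), (333,251) and (230,251); the handle's top is about (262..304, 211..297).

```bash
python3 - <<'E'
from h import *
c=manip.capture("wrist")
C=[ray(c,p,.022) for p in((231,187),(333,186),(333,251),(230,251))]
print(sum(C)/4,ang(C[1]-C[0]),ang(C[2]-C[3]),[np.linalg.norm(C[i]-C[i-1]).round(4) for i in range(4)])
H=[ray(c,p,.082) for p in((262,211),(304,211),(304,297),(262,297))]
print(sum(H)/4,[np.linalg.norm(H[i]-H[i-1]).round(4) for i in range(4)])
go([.531,.168,.122])
E
```

```text
[0.53386426 0.16804302] 24.182031236138663 23.638527807800003 [np.float64(0.0457), np.float64(0.0672), np.float64(0.0463), np.float64(0.0716)]
[0.53370433 0.16822977] [np.float64(0.0479), np.float64(0.0208), np.float64(0.0478), np.float64(0.0224)]
pos [0.5304 0.1695 0.1804] yang 23.57 z [-0.001  0.    -1.   ] F [-0.17 -0.36  0.44] open 0.0855 t 3.4 units [-0.07  0.    2.34]
```

{"api": "carry_out", "payload": {"motion": [[0,0,0,-0.04,0.03,0.6,1],[0,0,0,-0.04,0.03,0.6,1],[0,0,0,-0.03,0.04,0.6,1],[0,0,0,0,0,0.5,1],[0,0,0,0,0,0,1],[0,0,0,0,0,0,-1],[0,0,0,0,0,0,-1],[0,0,0,0,0,0,-1],[0,0,0,0,0,0,-1],[0,0,0,0,0,0,-1]], "force": 40}}

```text
time_s: 4.4
tool_pos: [0.5345, 0.1672, 0.1234]
eef_rot: [[-0.399, 0.917, 0.0], [0.917, 0.399, 0.0], [-0.0, 0.0, -1.0]]
force: [-1.1, -1.0, 0.8]
opening: 0.0235
grasp_force: 45.6
```

{"api": "carry_out", "payload": {"motion": [[0,0,0,0,0,0,-1],[0,0,0,0,0,0,-1]]}}

```text
time_s: 4.6
tool_pos: [0.5345, 0.1672, 0.1232]
eef_rot: [[-0.399, 0.917, 0.0], [0.917, 0.399, 0.0], [-0.0, 0.0, -1.0]]
force: [-1.0, 0.0, 1.6]
opening: 0.0231
grasp_force: 45.6
```

{"api": "carry_out", "payload": {"motion": [[0,0,0,0,0,-0.5,-1],[0,0,0,0,0,-0.9,-1],[0,0,0,0,0,-1,-1],[0,0,0,0,0,-1,-1],[0,0,0,0,0,-1,-1],[0,0,0,0,0,-0.7,-1],[0,0,0,0,0,0,-1]]}}

```text
time_s: 5.3
tool_pos: [0.536, 0.1675, 0.2538]
eef_rot: [[-0.399, 0.917, 0.007], [0.917, 0.399, 0.001], [-0.002, 0.006, -1.0]]
force: [0.4, 0.5, -2.6]
opening: 0.0233
grasp_force: 45.1
```

{"api": "carry_out", "payload": {"motion": [[0,0,-0.8,0,0,0,-1],[0,0,-0.8,0,0,0,-1],[0,0,-0.8,0,0,0,-1],[0,0,-0.8,0,0,0,-1],[0,0,-0.8,0,0,0,-1],[0,0,-0.8,0,0,0,-1],[0,0,-0.8,0,0,0,-1],[0,0,-0.8,0,0,0,-1],[0,0,-0.85,0,0,0,-1],[0,0,0,0,0,0,-1]]}}

```text
time_s: 6.3
tool_pos: [0.5333, 0.1671, 0.2486]
eef_rot: [[-0.997, 0.073, -0.003], [0.073, 0.997, -0.0], [0.003, -0.001, -1.0]]
force: [-1.2, 0.8, -3.1]
opening: 0.0229
grasp_force: 45.0
```

```bash
python3 - <<'E'
from h import *
go([.565,-.115,.25])
c=manip.capture("wrist");cv2.imwrite("pics/w3.png",c["image"])
E
```

```text
pos [0.5333 0.1671 0.2486] yang 85.82 z [-0.003 -0.    -1.   ] F [-1.2   0.85 -3.06] open 0.0229 t 6.3 units [ -2.09 -11.16  -0.06]
```

{"api": "carry_out", "payload": {"motion": [[0,0,0,-0.25,-0.83,0,-1],[0,0,0,-0.25,-0.83,0,-1],[0,0,0,-0.25,-0.83,0,-1],[0,0,0,-0.25,-0.83,0,-1],[0,0,0,-0.25,-0.83,0,-1],[0,0,0,-0.25,-0.83,0,-1],[0,0,0,-0.25,-0.83,0,-1],[0,0,0,-0.25,-0.83,0,-1],[0,0,0,-0.25,-0.83,0,-1],[0,0,0,-0.25,-0.83,0,-1]]}}

```text
time_s: 7.35
tool_pos: [0.5813, -0.045, 0.2495]
eef_rot: [[-0.997, 0.076, -0.002], [0.076, 0.997, 0.0], [0.002, 0.0, -1.0]]
force: [-0.0, 0.7, -3.2]
opening: 0.0233
grasp_force: 45.0
```

{"api": "carry_out", "payload": {"motion": [[0,0,0,-0.25,-0.83,0,-1],[0,0,0,-0.25,-0.83,0,-1],[0,0,0,-0.25,-0.83,0,-1],[0,0,0,-0.25,-0.83,0,-1],[0,0,0,0,0,0,-1],[0,0,0,0,0,0,-1]]}}

```text
time_s: 7.95
tool_pos: [0.6001, -0.129, 0.2494]
eef_rot: [[-0.997, 0.076, -0.002], [0.076, 0.997, 0.001], [0.002, 0.001, -1.0]]
force: [0.0, 0.6, -3.6]
opening: 0.0235
grasp_force: 45.0
```

```bash
python3 - <<'E'
from h import *
go([.565,-.115,.25])
c=manip.capture("wrist");cv2.imwrite("pics/w3.png",c["image"])
E
```

```text
pos [ 0.6001 -0.129   0.2494] yang 85.67 z [-0.002  0.001 -1.   ] F [ 0.03  0.64 -3.61] open 0.0235 t 7.95 units [ 1.44  0.45 -0.02]
```

View pics/w3.png

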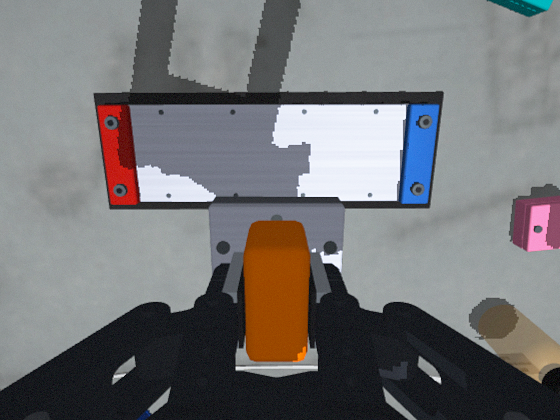

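The plate is fully in view: red screws at (110,122) and (119,190), blue screws at (425,121) and (418,189). The held block's carrier edge runs (210,205)–(344,204).

```bash
python3 - <<'E'
from h import *
c=manip.capture("wrist");s=manip.state()
r=[ray(c,p,.026) for p in((110.5,122),(119.5,190))];b=[ray(c,p,.026) for p in((425,121),(418,189))]
R=sum(r)/2;B=sum(b)/2;P=(R+B)/2;a=ang(B-R)
print(R,B,"c",P,"ang",a,np.linalg.norm(B-R),ang(r[0]-r[1]),ang(b[0]-b[1]))
z=s["tool_pos"][2]-.123+.022
C=[ray(c,p,z) for p in((209.5,205),(344,204))]
u=np.array([np.cos(np.radians(a)),np.sin(np.radians(a))]);n=np.array([u[1],-u[0]])
v=C[1]-C[0];vn=np.array([v[1],-v[0]])/np.linalg.norm(v)
print("block mid",sum(C)/2+vn*.022,"len",np.linalg.norm(v),"ang",ang(v),"tcp",s["tool_pos"])
t=P-.077*u;print("start",t,"end",P+.077*u)
go([*t,.165])
E
```

```text
[ 0.56081284 -0.25869656] [ 0.57891897 -0.00461095] c [ 0.56986591 -0.13165375] ang 85.92399502003325 0.2547299115078716 176.05817010034082 176.40041840324633
block mid [ 0.59929147 -0.12698698] len 0.06771612209781226 ang 86.1676197853559 tcp [ 0.6000876  -0.12809143  0.24972469]
start [ 0.56439277 -0.20845899] end [ 0.57533905 -0.05484851]
pos [ 0.6001 -0.1281  0.2497] yang 85.8 z [-0.001  0.001 -1.   ] F [ 0.35  1.09 -4.01] open 0.0236 t 8.05 units [ 1.18 -3.31  3.39]
```

{"api": "carry_out", "payload": {"motion": [[0,0,0,0.3,-0.79,0,-1],[0,0,0,0.3,-0.79,0,-1],[0,0,0,0.3,-0.79,0,-1],[0,0,0,0.28,-0.79,0.4,-1],[0,0,0,0,0,0.9,-1],[0,0,0,0,0,0.9,-1],[0,0,0,0,0,0.9,-1],[0,0,0,0,0,0.7,-1],[0,0,0,0,0,0,-1],[0,0,0,0,0,0,-1]]}}

```text
time_s: 9.05
tool_pos: [0.5653, -0.2047, 0.1554]
eef_rot: [[-0.997, 0.072, -0.001], [0.072, 0.997, 0.0], [0.001, 0.0, -1.0]]
force: [0.5, 0.2, -3.0]
opening: 0.0236
grasp_force: 44.9
```

```bash
python3 - <<'E'
from h import *
go([.5647,-.2045,.126])
c=manip.capture("side");cv2.imwrite("pics/s2.png",cv2.resize(c["image"][200:380,270:470],None,fx=3,fy=3))
E
```

```text
pos [ 0.5653 -0.2047  0.1554] yang 85.86 z [-0.001  0.    -1.   ] F [ 0.48  0.2  -2.98] open 0.0236 t 9.05 units [0.03 0.01 1.17]
```

View pics/s2.png

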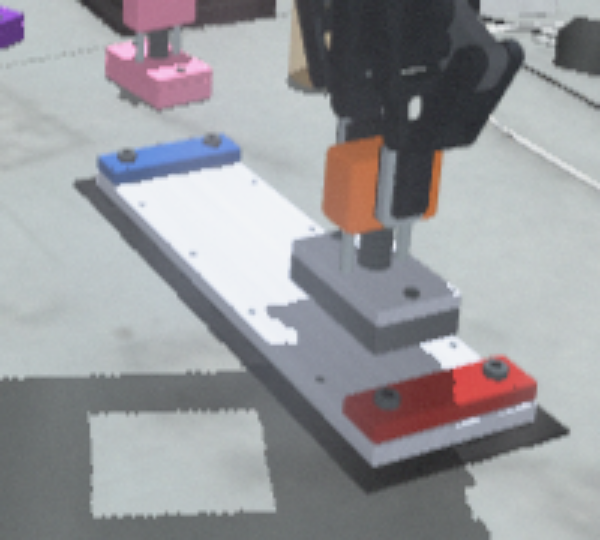

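The block hangs level over the plate, just inside the red bar and lengthwise (carrier's near corner at about (375,345)). I'll lower it and press.

{"api": "carry_out", "payload": {"motion": [[0,0,0,0,0,0.3,-1],[0,0,0,0,0,0.3,-1],[0,0,0,0,0,0.16,-1],[0,0,0,0,0,0.12,-1],[0,0,0,0,0,0.12,-1],[0,0,0,0,0,0.12,-1],[0,0,0,0,0,0,-1],[0,0,0,0,0,0,-1]]}}

```text
time_s: 9.9
tool_pos: [0.5653, -0.2055, 0.1277]
eef_rot: [[-0.997, 0.073, -0.0], [0.073, 0.997, 0.0], [0.0, 0.0, -1.0]]
force: [-3.3, 2.0, 3.6]
opening: 0.0233
grasp_force: 45.9
```

{"api": "carry_out", "payload": {"motion": [[0,0,0,0,0,0.08,-1],[0,0,0,0,0,0,-1],[0,0,0,0,0,0,-1],[0,0,0,0,0,0,-1],[0,0,0,0,0.1,0,-1],[0,0,0,0,0.2,0,-1],[0,0,0,0,0.2,0,-1],[0,0,0,0,0.2,0,-1],[0,0,0,0,0.2,0,-1],[0,0,0,0,0.2,0,-1]]}}

```text
time_s: 10.9
tool_pos: [0.5677, -0.1778, 0.1256]
eef_rot: [[-0.997, 0.073, 0.001], [0.073, 0.997, -0.001], [-0.001, -0.001, -1.0]]
force: [-0.4, -5.1, 5.0]
opening: 0.0233
grasp_force: 46.1
```

```bash
python3 - <<'E'
from h import *
go([.5751,-.0588,.126])
c=manip.capture("side");cv2.imwrite("pics/s3.png",cv2.resize(c["image"][200:380,270:470],None,fx=3,fy=3))
E
```

```text
pos [ 0.5677 -0.1778  0.1256] yang 85.84 z [ 0.001 -0.001 -1.   ] F [-0.45 -5.1   4.98] open 0.0233 t 10.9 units [ 0.05  4.77 -0.02]
```

View pics/s3.png

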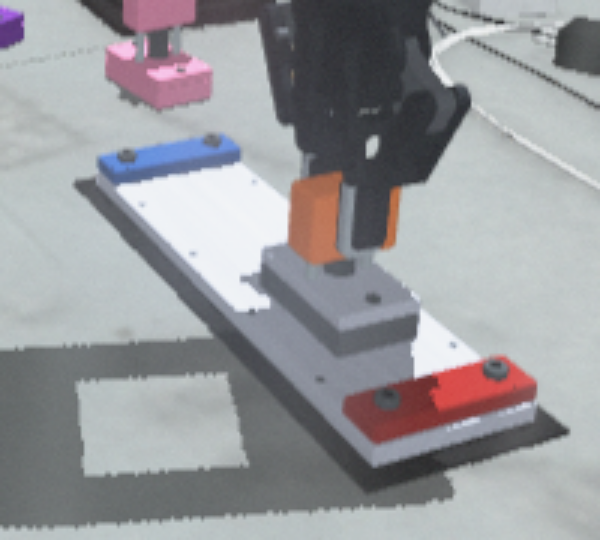

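The block stands flat on the centre line with its handle about half pressed, moving away from the red bar. I'll continue the stroke.

{"api": "carry_out", "payload": {"motion": [[0,0,0,0.003,0.2,0,-1],[0,0,0,0.003,0.2,0,-1],[0,0,0,0.003,0.2,0,-1],[0,0,0,0.003,0.2,0,-1],[0,0,0,0.003,0.2,0,-1],[0,0,0,0.003,0.2,0,-1],[0,0,0,0.003,0.2,0,-1],[0,0,0,0.003,0.2,0,-1],[0,0,0,0.003,0.2,0,-1],[0,0,0,0.003,0.2,0,-1]]}}

```text
time_s: 11.95
tool_pos: [0.5702, -0.1277, 0.1254]
eef_rot: [[-0.997, 0.073, -0.0], [0.073, 0.997, 0.0], [0.0, 0.0, -1.0]]
force: [-0.1, -3.0, 5.0]
opening: 0.0234
grasp_force: 46.1
```

{"api": "carry_out", "payload": {"motion": [[0,0,0,0.002,0.2,0,-1],[0,0,0,0.002,0.2,0,-1],[0,0,0,0.002,0.2,0,-1],[0,0,0,0.002,0.2,0,-1],[0,0,0,0.002,0.2,0,-1],[0,0,0,0.002,0.2,0,-1],[0,0,0,0.002,0.2,0,-1],[0,0,0,0.002,0.2,0,-1],[0,0,0,0,0.2,0,-1]]}}

```text
time_s: 12.85
tool_pos: [0.5731, -0.0828, 0.1253]
eef_rot: [[-0.997, 0.073, -0.0], [0.073, 0.997, -0.0], [0.0, -0.0, -1.0]]
force: [0.0, -3.8, 4.1]
opening: 0.0233
grasp_force: 46.1
```

```bash
python3 -c "
from h import *
go([.5751,-.0588,.126])"
```

```text
pos [ 0.5731 -0.0828  0.1253] yang 85.83 z [-0. -0. -1.] F [ 0.03 -3.8   4.13] open 0.0233 t 12.85 units [-0.01  0.97 -0.03]
```

{"api": "carry_out", "payload": {"motion": [[0,0,0,0,0.2,0,-1],[0,0,0,0,0.2,0,-1],[0,0,0,0,0.2,0,-1],[0,0,0,0,0.2,0,-1],[0,0,0,0,0.1,0,-1],[0,0,0,0,0,0,-1],[0,0,0,0,0,0,-1],[0,0,0,0,0,0,-1],[0,0,0,0,0,0,-1]]}}

```text
time_s: 13.75
tool_pos: [0.5747, -0.0601, 0.1253]
eef_rot: [[-0.997, 0.073, -0.0], [0.073, 0.997, 0.002], [0.0, 0.002, -1.0]]
force: [0.9, 1.2, 4.3]
opening: 0.0232
grasp_force: 46.1
```

{"api": "carry_out", "payload": {"motion": [[0,0,0,0,0,-0.1,-1],[0,0,0,0,0,-0.1,-1],[0,0,0,0,0,-0.1,-1],[0,0,0,0,0,-0.06,-1],[0,0,0,0,0,0,-1],[0,0,0,0,0,0,-1]]}}

```text
time_s: 14.35
tool_pos: [0.5745, -0.0607, 0.1341]
eef_rot: [[-0.997, 0.073, -0.001], [0.073, 0.997, 0.0], [0.001, 0.0, -1.0]]
force: [1.9, 2.4, 2.1]
opening: 0.023
grasp_force: 45.7
```

```bash
python3 - <<'E'
from h import *
go([.5751,-.0588,.136])
c=manip.capture("side");cv2.imwrite("pics/s4.png",cv2.resize(c["image"][170:350,270:470],None,fx=3,fy=3))
E
```

```text
pos [ 0.5745 -0.0607  0.1341] yang 85.82 z [-0.001  0.    -1.   ] F [1.92 2.44 2.09] open 0.023 t 14.35 units [-0.02  0.08 -0.08]
```

View pics/s4.png

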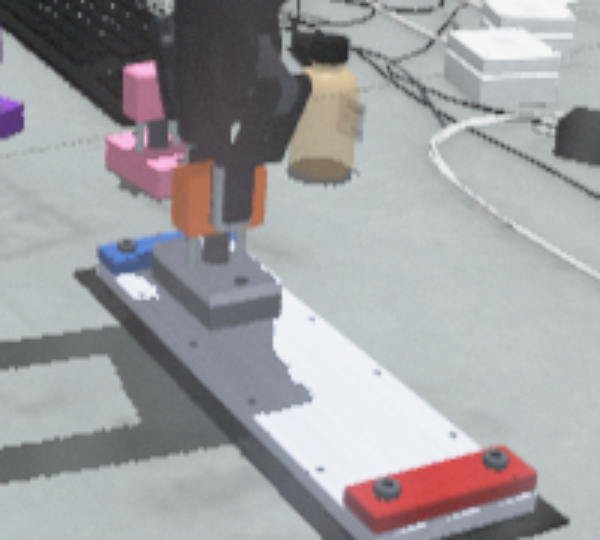

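The block stands near the blue bar, centred, with the handle up again. I'll release and lift.

{"api": "carry_out", "payload": {"motion": [[0,0,0,0,0,0,0],[0,0,0,0,0,0,0.3],[0,0,0,0,0,0,1],[0,0,0,0,0,0,1],[0,0,0,0,0,-0.3,1],[0,0,0,0,0,-0.8,1],[0,0,0,0,0,-1,1],[0,0,0,0,0,-1,1],[0,0,0,0,0,-1,1],[0,0,0,0,0,0,1]]}}

```text
time_s: 15.4
tool_pos: [0.5774, -0.0615, 0.2422]
eef_rot: [[-0.997, 0.073, 0.009], [0.073, 0.997, -0.003], [-0.01, -0.002, -1.0]]
force: [1.2, -0.7, 0.5]
opening: 0.0853
grasp_force: 0.0
```

```bash
python3 - <<'E'
from h import *
go([.5751,-.0588,.136])
c=manip.capture("side")
d=manip.capture("scene");cv2.imwrite("pics/s5.png",np.hstack([cv2.resize(c["image"][190:350,280:460],None,fx=2.2,fy=2.2),cv2.resize(d["image"][170:330,250:430],None,fx=2.2,fy=2.2)]))
E
```

```text
pos [ 0.5774 -0.0615  0.2422] yang 85.83 z [ 0.009 -0.003 -1.   ] F [ 1.16 -0.68  0.51] open 0.0853 t 15.4 units [0.14 0.11 4.24]
```

View pics/s5.png

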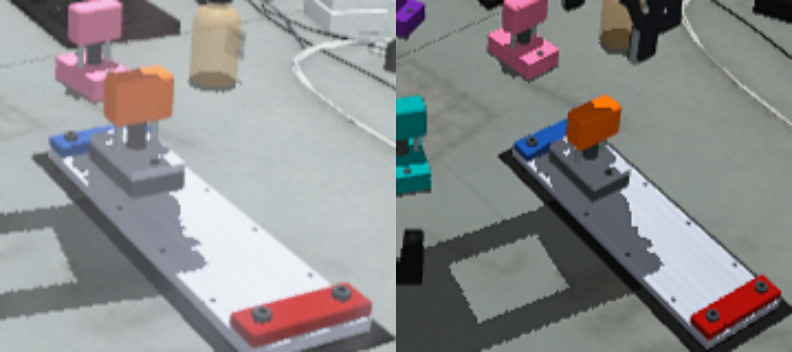

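Both views show the block standing flat, released, centred and close to the blue bar. I'm handing in.

```bash
python3 -c "
from cell import manip
print(manip.hand_in())"
```

```text
the job is handed in; nothing more can be done
None
```

I rubbed the stone block along the plate from the red bar to the blue bar with its handle about half pressed, then left it standing released by the blue bar; the black-handled block was not touched, and the job is handed in (no verdict came back).

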